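# Two strokes on the twin-barrel foot pump

## Robot

A 6-joint arm with a two-finger parallel gripper is mounted at the origin on the work surface. World frame = base frame: x ahead of the robot, y to its left, z up, the work surface at z = 0. Lengths are in m, angles in rad, forces in N, time in s.
With the tool pointing down it reaches from about 0.3 to 0.95 m from the base axis. Payload 3.1 kg.
Tool frame: the origin (TCP) lies at the very end of the fingers, on their centre line; the grasp point (between the pads) lies 19 mm behind it; z points along the fingers, y is the line along which they close (so a half turn about z gives the same grasp; the last joint's range is limited). The gripper opens to 85 mm and grips with 20 to 120 N. Pads are 22 mm wide; open, the fingers measure 114 mm over their backs; the gripper's body (76 mm by 85 mm) begins 54 mm behind the grasp point. The pads swing forward as they close: fully open they stand 13 mm farther back than shut.
Start: joints at [1.151, 0.308, 1.634, -0, 1.2, -0.07], TCP at [0.214, 0.587, 0.231] pointing down, gripper open.
Joint ranges: [-3.06, 3.06], [-0.79, 1.96], [0.05, 2.63], [-1.19, 4.34], [0.05, 2.64], [-2.94, 2.94]. Speed limits (rad/s): [2.79, 2.79, 3.14, 3.14, 3.14, 3.14].

## Interface

Orientations are given as a rotation vector (axis times angle).
In Python, from workcell import manip gives the robot as it stands.
- The arm moves only by the tool shift_gripper, called after ">>>" as a command line: name --argument value ..., lists and objects as JSON in quotes. Schema: {"type":"object","properties":{"offsets":{"type":"array","items":{"type":"array","prefixItems":[{"type":"array","items":{"type":"number"},"minItems":3,"maxItems":3},{"type":"number"}],"minItems":2,"maxItems":2},"minItems":1,"maxItems":12},"jaw":{"type":"number"},"grip_n":{"type":"number"},"only":{"type":"string"},"quiet":{"type":"boolean"},"lines":{"type":"string"}},"required":["offsets"],"additionalProperties":false}. offsets is a list of rows, 1 to 12 of them, each written [[dx, dy, dz], turn]: dx, dy, dz in shares of the most that a row can go, 1 being 50 mm, then a turn about the tool's z in shares of 4 rad (1.0 is 4 rad); each row shifts and turns the commanded pose from where the row before left it, along the tool's axes as they then stand; what a row does not reach is not made up. A row lasts 1/10 s, in which the tool goes at most 0.05 m and 0.15 rad, less where a joint would pass 70% of its speed; a pose out of reach is approached as far as the arm can. jaw is the finger opening in m, set as the call begins (left out keeps the last). The fingers move at their own pace and stop on an object; grip_n is the grip in N (left out, the last holds). Time passes only in rows, so rows that do not move let the fingers close. The tool returns the time, the measured TCP pose, the force, the opening and the grip force at its end. only (a regular expression) keeps the lines of the reply that match it, lines (a string "A,B") keeps lines A to B, and quiet returns only ok. Input that does not fit is refused with a message, and nothing moves.
- manip.sense(): the state, without advancing time (a new reading comes with each control period).
- manip.read_camera(name): name is "scene" or "top"; returns the picture (480x640x3 uint8, blue, green, red); there is no depth.
- manip.get_calibration(name): a dict with "fovy" (degrees; the focal length in pixels is half the picture's height over the tangent of half this angle, whatever the lens; pixels are square), "cx", "cy" (the principal point, pixels), "k1" (the pictures are not rectified: a ray, as slopes to the right and down, at radius r is drawn at 1 + k1 r^2 times it, then the intrinsics apply), "xyz" and "orientation" of the camera in the world. Camera axes: x right, y up, looking along -z (the intrinsics and any distortion apply to the point x, -y, -z); pixel columns grow to the right and rows downward; lengths in m; the calibration is good to about 2 mm. A picture is of the moment at which its call begins. get_calibration takes no time and is no camera call.
- manip.job_done(): hands the job in; it is judged then, once.
The state is a dict: "t": time; "qpos": joint angles; "joint_velocities": joint speeds; "tau": joint torques, N m; "tool_pos": TCP position; "tool_rot": TCP orientation; "wrist_force": force on the tool from outside, world axes, zero at the start; "ft_torque": the same for the moment, N m; "finger_gap": finger opening in m; "grasp_force": force on a finger pad.
Only numpy, scipy, OpenCV 4.12 (cv2) and the standard library are available. Lean on these libraries where they do the work, as an engineer would, in place of code of your own. Each camera call takes 0.05 s, during which the arm holds its last target. There are 200 camera calls.

## Task

Check that the twin-barrel foot pump works freely before it is lent out: push its pedal right down to its stop, hold it there a moment, let it come all the way up again, then do the same a second time and leave the pedal up. The hose is off, so only the pedal's return spring resists. Do not press the single-barrel pump, and do not shift or tip the empty glass jar.

Things in the scene. Friction and masses are not known exactly. Their poses are not given: they have to be found in the camera images.
- twin_pedal (a joint): Pedal hinge of the twin-barrel pump (fixed to the shelf): 0 rad = up, where a spring returns it; 0.42 rad = down on its stop. At the pad's middle it resists with about 6 N at the top, 13 N at the stop. The hinge axis is level, 35 mm above the shelf. The pad's middle is 149 mm above the shelf and the pad slopes 34 deg (free edge highest) when up; 82 mm and 10 deg at the stop.
- twin_pad (a point): Middle of the top face of the black rubber pedal pad (60 mm along the pedal, 80 mm wide) of the foot pump with two aluminium barrels side by side, dark steel frame 270 x 140 mm. x runs along the pedal towards its hinge, y along the pad's width (level), z out of the pad's face. The hinge axis lies 180 mm along +x and 16 mm along -z from this point, so it moves on an arc.
- single_pad (a point): The same point on the pedal pad of the other, single-barrel foot pump (one aluminium barrel, frame 270 x 95 mm, same pad, heights and axes). Not to be pressed.
- jar: Empty open glass jar, 72 mm in diameter and 95 mm high, standing upright beside or between the pumps; origin at the centre of its underside, z up.

How it is judged:
By the outcome, as a careful person would: the job done as asked, in the order asked, and still so for the second after the job is handed in, with the robot touching nothing.
It also fails if it takes over 43 s, if anything falls off the work surface, if the arm or the gripper's body presses on something with over 40 N, if the wrist force passes 120 N, or if a joint passes its speed limit or range.

## Working session

There is one attempt and no reset: what is moved stays moved. The work goes in short steps, Python scripts to look and compute and a tool call to move; the robot and the scene stay as the last step left them, time stands still between calls to the robot, and variables do not carry over. Pictures are saved under pics/ and viewed, at most 10 in all, crops included, and the job is handed in when it is done.

```bash
mkdir -p pics; ls; python3 - <<'E'
from workcell import manip
import cv2
for n in("scene","top"):
    cv2.imwrite(f"pics/{n}0.png",manip.read_camera(n)); print(n,manip.get_calibration(n))
s=manip.sense();print(s)
E
```

```text
pics
workcell.py
scene {'fovy': 47.976295182843295, 'cx': 316.66244396922866, 'cy': 242.0081757629741, 'k1': -0.11410759273768942, 'xyz': array([ 1.26186116, -0.41207846,  0.90483525]), 'orientation': array([0.70516068, 0.39183384, 0.90790572])}
top {'fovy': 55.12344419920011, 'cx': 321.741839728436, 'cy': 243.0367218704231, 'k1': -0.0558258761852131, 'xyz': array([0.54041194, 0.00687862, 1.09621687]), 'orientation': array([ 0.08386432, -0.07540878, -1.5501422 ])}
{'t': 0.1, 'qpos': array([ 1.15129317e+00,  3.08939478e-01,  1.63505615e+00,  2.77046405e-06,
        1.19971801e+00, -6.97041433e-02]), 'joint_velocities': array([-0.00142136, -0.00143214, -0.00239854, -0.00074634, -0.00011342,
        0.00095764]), 'tau': array([-2.43966833e-04, -4.16411698e+01, -2.77640176e+01, -1.08335505e-04,
        4.07689615e-03, -8.78576230e-06]), 'tool_pos': array([0.21391404, 0.58645403, 0.23014999]), 'tool_rot': array([-0.54657741, -3.09315443,  0.00323095]), 'wrist_force': array([-0.76548901, -0.6461408 , -0.07033624]), 'ft_torque': array([-0.07156065,  0.0113741 ,  0.02308674]), 'grasp_force': 0.0, 'finger_gap': 0.08483421084786756}
```

View pics/scene0.png

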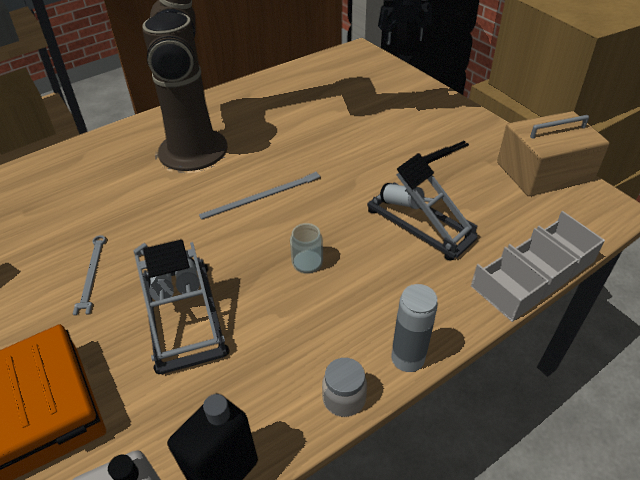

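View pics/top0.png

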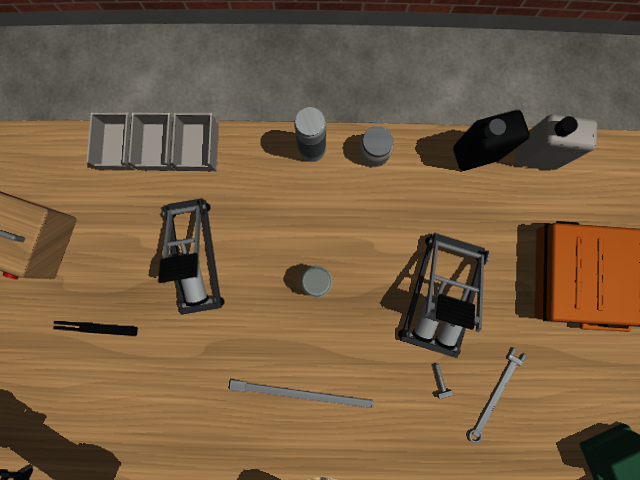

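The top view shows the twin pump with its pad near (457,311) and its hinge end up-image near (458,243). The single pump is at about (190,255) and the jar at (316,280). I'll enlarge both pads next.

```bash
python3 - <<'E'
import cv2,numpy as np
a=cv2.imread("pics/top0.png")[225:365,390:500]; b=cv2.imread("pics/scene0.png")[230:375,125:235]
f=lambda i:cv2.resize(i,(396,522),interpolation=cv2.INTER_CUBIC)
a=cv2.imread("pics/top0.png")[225:370,390:500]
c=np.hstack([f(a),f(b)]); c=cv2.convertScaleAbs(c,alpha=1.8,beta=20)
cv2.imwrite("pics/crop.png",c)
E
```

```text
(no output)
```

View pics/crop.png

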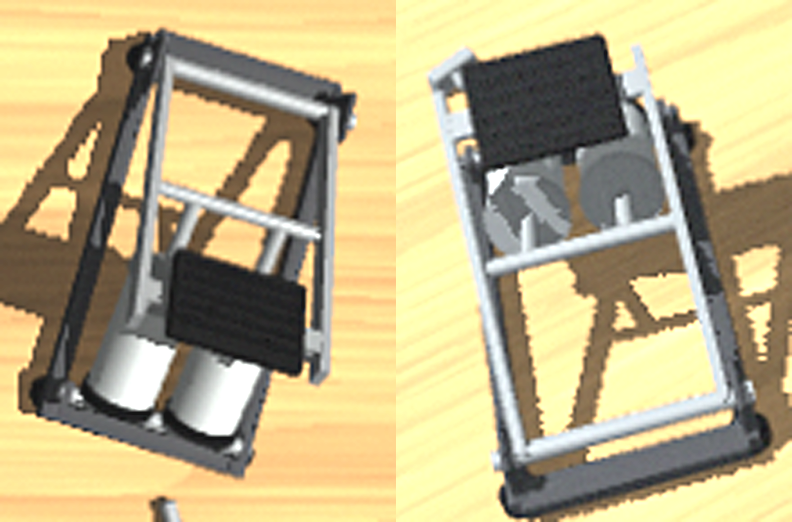

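The crop shows the black pad in both views with all four corners visible. I'll triangulate those corners and check the height, size and slope.

```bash
cat > h.py <<'E'
import numpy as np
from scipy.spatial.transform import Rotation as R
import cv2
from workcell import manip
def ray(n,uv):
    c=manip.get_calibration(n); f=240/np.tan(np.radians(c["fovy"]/2))
    K=np.array([[f,0,c["cx"]],[0,f,c["cy"]],[0,0,1]])
    p=cv2.undistortPoints(np.array([[uv]],float),K,np.array([c["k1"],0,0,0]))[0,0]
    d=R.from_rotvec(c["orientation"]).apply([p[0],-p[1],-1]); return c["xyz"],d/np.linalg.norm(d)
def tri(a,b):
    A=0;B=0
    rs=[ray("top",a),ray("scene",b)]
    for o,d in rs: P=np.eye(3)-np.outer(d,d);A=A+P;B=B+P@o
    x=np.linalg.solve(A,B)
    return x,[round(float(np.linalg.norm((np.eye(3)-np.outer(d,d))@(x-o)))*1000,1) for o,d in rs]
def plane(n,uv,z): o,d=ray(n,uv); return o+d*(z-o[2])/d[2]
E
python3 - <<'E'
from h import *
np.set_printoptions(precision=4,suppress=True)
T=[(175,250),(306,285),(300,375),(166,337)];S=[(626,133),(484,167),(463,68),(603,36)]
P=[]
for t,s in zip(T,S):
    x,e=tri((390+t[0]/3.6,225+t[1]/3.6),(125+(s[0]-396)/3.6,230+s[1]/3.6));P.append(x);print(x,e)
A,B,C,D=P;m=sum(P)/4;X=(A+B-C-D)/2;Y=(A+D-B-C)/2
print("mid",m,"len",np.linalg.norm(X),"wid",np.linalg.norm(Y),"slope",np.degrees(np.arcsin(-X[2]/np.linalg.norm(X))),"yaw",np.degrees(np.arctan2(X[1],X[0])),np.degrees(np.arctan2(-Y[0],Y[1])))
print("topmid@.149",plane("top",(390+237/3.6,225+312/3.6),.149),"scene",plane("scene",(125+(544-396)/3.6,230+101/3.6),.149))
# frame hinge end corners at z~.03
for t in [(160,35),(345,95),(40,405),(245,470)]: print(plane("top",(390+t[0]/3.6,225+t[1]/3.6),.02))
print("jar",plane("top",(316,280),.095))
s=manip.sense();Rm=R.from_rotvec(s["tool_rot"]).as_matrix();print(Rm)
E
```

```text
[ 0.5357 -0.2332  0.1299] [0.7, 0.7]
[ 0.5168 -0.3082  0.1342] [1.1, 1.1]
[ 0.4677 -0.2946  0.1609] [2.1, 2.1]
[ 0.4875 -0.2201  0.1576] [1.8, 1.8]
mid [ 0.5019 -0.264   0.1456] len 0.05732315946851736 wid 0.07731768548168161 slope 28.346200710975893 yaw -15.35789275167416 -14.473549523519184
topmid@.149 [ 0.5009 -0.2645  0.149 ] scene [ 0.5065 -0.2638  0.149 ]
[ 0.6749 -0.2521  0.02  ]
[ 0.6377 -0.3741  0.02  ]
[ 0.4342 -0.174   0.02  ]
[ 0.3948 -0.3063  0.02  ]
jar [0.5616 0.0242 0.095 ]
[[-0.9394  0.3427 -0.0009]
 [ 0.3427  0.9394 -0.0019]
 [ 0.0002 -0.0021 -1.    ]]
```

The midpoint comes out at about (0.503, -0.264, 0.147), with pad size, slope and height close to the given values. The pump yaw is about -15.5°, and the tool already lines up with the pad to within 5°. Next I'll transit with the fingers shut.

Careful with the scale: shifts go in shares of 50 mm and turns go in shares of 4 rad. That gives: -0.035 m is -0.7, -0.028 m is -0.56.

>>> shift_gripper --offsets '[[[-0.56,-0.7,0],0],[[-0.56,-0.7,0],0],[[-0.56,-0.7,0],0],[[-0.56,-0.7,0],0],[[-0.56,-0.7,0],0],[[-0.56,-0.7,0],0],[[-0.56,-0.7,0],0],[[-0.56,-0.7,0],0],[[-0.56,-0.7,0],0],[[-0.56,-0.7,0],0]]' --jaw 0 --grip_n 20

```text
t: 1.1
tool_pos: [0.3572, 0.1606, 0.2311]
tool_rot: [0.546, 3.094, 0.0]
wrist_force: [0.3, 0.2, 1.8]
finger_gap: -0.0002
grasp_force: 0.0
```

>>> shift_gripper --offsets '[[[-0.56,-0.7,0],0],[[-0.56,-0.7,0],0],[[-0.56,-0.7,0],0],[[-0.56,-0.7,0],0],[[-0.56,-0.7,0],0],[[-0.56,-0.7,0],0],[[-0.56,-0.7,0],0],[[-0.56,-0.7,0],0],[[-0.56,-0.7,0],0],[[-0.56,-0.7,0],0],[[0,0,0],0],[[0,0,0],0]]'

```text
t: 2.3
tool_pos: [0.4998, -0.2628, 0.2303]
tool_rot: [-0.549, -3.091, -0.002]
wrist_force: [-0.2, 0.6, 0.4]
finger_gap: 0.0004
grasp_force: 0.0
```

To row units: 0.025 m is 0.5, 0.02 m is 0.4.

>>> shift_gripper --offsets '[[[-0.08,0,0.4],0],[[-0.08,0,0.5],0],[[0,0,0.4],0],[[0,0,0],0]]'

```text
t: 2.7
tool_pos: [0.5049, -0.2618, 0.1627]
tool_rot: [-0.543, -3.086, -0.005]
wrist_force: [-0.3, -0.2, 0.4]
finger_gap: 0.0
grasp_force: 0.0
```

```bash
python3 - <<'E'
from h import *
i=[manip.read_camera("top")[225:370,390:500],manip.read_camera("scene")[200:345,115:225]]
cv2.imwrite("pics/c2.png",cv2.convertScaleAbs(np.hstack([cv2.resize(x,(396,522),interpolation=2) for x in i]),alpha=1.8,beta=20))
E
```

```text
(no output)
```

View pics/c2.png

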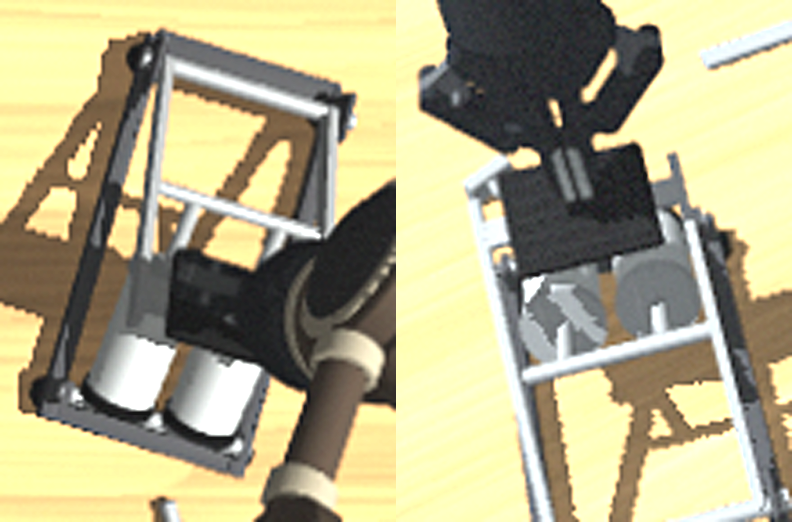

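The fingertips are over the middle of the pad, just above its face at about (570,195) in the right-hand view. Now I'll press along the pad's arc.

To row units: 0.0075 m is 0.15, 0.007 m is 0.14.

>>> shift_gripper --offsets '[[[0,0,0.14],0],[[0.1,0,0.14],0],[[0.1,0,0.14],0],[[0.1,0,0.15],0],[[0.08,0,0.15],0],[[0.08,-0.02,0.15],0],[[0.06,-0.02,0.15],0],[[0,0,0],0]]'

```text
t: 3.6
tool_pos: [0.483, -0.2579, 0.1161]
tool_rot: [0.548, 3.092, 0.001]
wrist_force: [-0.7, 1.4, 10.0]
finger_gap: -0.0002
grasp_force: 4.0
```

To row units: 0.0075 m is 0.15, 0.006 m is 0.12.

>>> shift_gripper --offsets '[[[0.06,0,0.15],0],[[0.06,-0.02,0.15],0],[[0.04,0,0.12],0],[[0.02,0,0.1],0],[[0,0,0],0],[[0,0,0],0]]'

```text
t: 4.2
tool_pos: [0.4745, -0.2558, 0.0912]
tool_rot: [0.547, 3.092, 0.001]
wrist_force: [-2.6, 2.0, 11.6]
finger_gap: -0.0001
grasp_force: 5.4
```

>>> shift_gripper --offsets '[[[0,0,0.06],0],[[0,0,0.06],0],[[0,0,0],0]]'

```text
t: 4.5
tool_pos: [0.473, -0.2554, 0.0847]
tool_rot: [-0.546, -3.091, -0.001]
wrist_force: [-4.4, 2.6, 11.8]
finger_gap: -0.0004
grasp_force: 5.8
```

Close to the stop, so I'll press on in small steps until the force rises clearly.

To row units: 0.003 m is 0.06.

>>> shift_gripper --offsets '[[[0,0,0.06],0],[[0,0,0],0]]'

```text
t: 4.7
tool_pos: [0.4732, -0.2556, 0.0825]
tool_rot: [-0.546, -3.091, -0.001]
wrist_force: [-4.8, 2.8, 14.6]
finger_gap: -0.0
grasp_force: 6.8
```

>>> shift_gripper --offsets '[[[0,0,0.06],0],[[0,0,0],0]]'

```text
t: 4.9
tool_pos: [0.4732, -0.2557, 0.0819]
tool_rot: [-0.546, -3.09, -0.002]
wrist_force: [-10.1, 4.9, 29.6]
finger_gap: -0.0001
grasp_force: 13.5
```

>>> shift_gripper --offsets '[[[0,0,0.06],0],[[0,0,0],0]]'

```text
t: 5.1
tool_pos: [0.4731, -0.2557, 0.0812]
tool_rot: [-0.545, -3.089, -0.002]
wrist_force: [-14.8, 7.9, 43.7]
finger_gap: -0.0001
grasp_force: 20.3
```

The height has stopped at 0.081 m and the force jumped, so the pedal is on its stop. I'll ease off to about 30 N, hold for 1 s, then retrace the arc until clear of the pad.

To row units: -0.003 m is -0.06.

>>> shift_gripper --offsets '[[[0,0,-0.06],0],[[0,0,0],0],[[0,0,0],0],[[0,0,0],0],[[0,0,0],0],[[0,0,0],0],[[0,0,0],0],[[0,0,0],0],[[0,0,0],0],[[0,0,0],0]]'

```text
t: 6.1
tool_pos: [0.4735, -0.2558, 0.0818]
tool_rot: [-0.546, -3.091, -0.001]
wrist_force: [-8.5, 5.4, 28.5]
finger_gap: 0.0002
grasp_force: 13.1
```

>>> shift_gripper --offsets '[[[0,0,-0.2],0],[[-0.04,0,-0.14],0],[[-0.06,0.02,-0.15],0],[[-0.06,0,-0.15],0],[[-0.06,0.02,-0.15],0],[[-0.08,0.02,-0.15],0],[[-0.08,0,-0.15],0],[[-0.1,0,-0.15],0],[[-0.1,0,-0.14],0],[[-0.1,0,-0.14],0],[[-0.02,0,-0.3],0],[[0,0,0],0]]'

```text
t: 7.3
tool_pos: [0.5079, -0.2648, 0.1693]
tool_rot: [-0.546, -3.093, -0.001]
wrist_force: [0.6, -1.1, 0.1]
finger_gap: -0.0
grasp_force: 0.0
```

>>> shift_gripper --offsets '[[[0,0,0],0],[[0,0,0],0],[[0,0,0],0],[[0,0,0],0],[[0,0,0],0]]'

```text
t: 7.8
tool_pos: [0.5076, -0.2649, 0.1679]
tool_rot: [-0.547, -3.093, -0.001]
wrist_force: [0.4, -0.2, 0.4]
finger_gap: 0.0001
grasp_force: 0.0
```

```bash
python3 - <<'E'
from h import *
i=[manip.read_camera("top")[225:370,390:500],manip.read_camera("scene")[200:345,115:225]]
cv2.imwrite("pics/c3.png",cv2.convertScaleAbs(np.hstack([cv2.resize(x,(396,522),interpolation=2) for x in i]),alpha=1.8,beta=20))
E
```

```text
(no output)
```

View pics/c3.png

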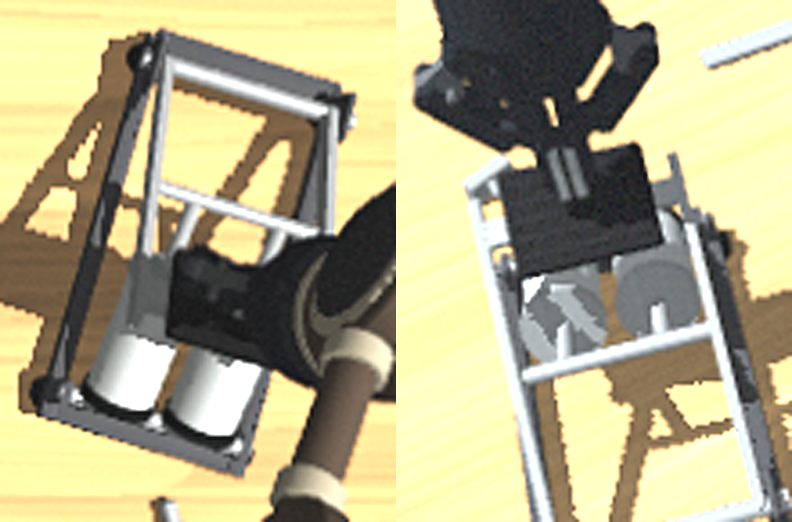

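The pad is back in its original up position, with no force on the fingers. Now the second press.

To row units: 0.012 m is 0.24, 0.007 m is 0.14.

>>> shift_gripper --offsets '[[[0.02,0,0.24],0],[[0.1,0,0.14],0],[[0.1,0,0.14],0],[[0.1,0,0.15],0],[[0.08,0,0.15],0],[[0.08,-0.02,0.15],0],[[0.06,-0.02,0.15],0],[[0.06,0,0.15],0],[[0.06,-0.02,0.15],0],[[0.04,0,0.14],0],[[0,0,0.14],0],[[0,0,0],0]]'

```text
t: 9.1
tool_pos: [0.4724, -0.255, 0.0834]
tool_rot: [-0.546, -3.09, -0.002]
wrist_force: [-2.8, 1.8, 11.9]
finger_gap: -0.0003
grasp_force: 5.8
```

>>> shift_gripper --offsets '[[[0,0,0.08],0],[[0,0,0.06],0],[[0,0,0],0]]'

```text
t: 9.4
tool_pos: [0.4726, -0.2551, 0.0815]
tool_rot: [-0.545, -3.088, -0.003]
wrist_force: [-11.8, 7.8, 39.0]
finger_gap: 0.0003
grasp_force: 17.9
```

On the stop again. Hold for 1 s, retrace the arc, then clear well above the pad.

To row units: -0.001 m is -0.02.

>>> shift_gripper --offsets '[[[0,0,-0.02],0],[[0,0,0],0],[[0,0,0],0],[[0,0,0],0],[[0,0,0],0],[[0,0,0],0],[[0,0,0],0],[[0,0,0],0],[[0,0,0],0],[[0,0,0],0]]'

```text
t: 10.4
tool_pos: [0.4726, -0.2551, 0.0817]
tool_rot: [-0.545, -3.089, -0.003]
wrist_force: [-10.5, 5.5, 32.6]
finger_gap: 0.0001
grasp_force: 15.6
```

>>> shift_gripper --offsets '[[[0,0,-0.2],0],[[-0.04,0,-0.14],0],[[-0.06,0.02,-0.15],0],[[-0.06,0,-0.15],0],[[-0.06,0.02,-0.15],0],[[-0.08,0.02,-0.15],0],[[-0.08,0,-0.15],0],[[-0.1,0,-0.15],0],[[-0.1,0,-0.14],0],[[-0.1,0,-0.14],0],[[-0.02,0,-0.3],0],[[0,0,0],0]]'

```text
t: 11.6
tool_pos: [0.5083, -0.2652, 0.1695]
tool_rot: [0.546, 3.093, -0.0]
wrist_force: [0.5, 0.1, 0.5]
finger_gap: 0.0001
grasp_force: 0.0
```

>>> shift_gripper --offsets '[[[0,0,-0.4],0],[[0,0,-0.6],0],[[0,0,-0.6],0],[[0,0,0],0],[[0,0,0],0],[[0,0,0],0],[[0,0,0],0],[[0,0,0],0]]'

```text
t: 12.4
tool_pos: [0.5071, -0.2646, 0.2467]
tool_rot: [-0.546, -3.091, -0.002]
wrist_force: [0.4, -1.0, -0.1]
finger_gap: -0.0002
grasp_force: 0.0
```

```bash
python3 - <<'E'
from h import *
cv2.imwrite("pics/s4.png",manip.read_camera("scene"))
E
```

```text
(no output)
```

View pics/s4.png

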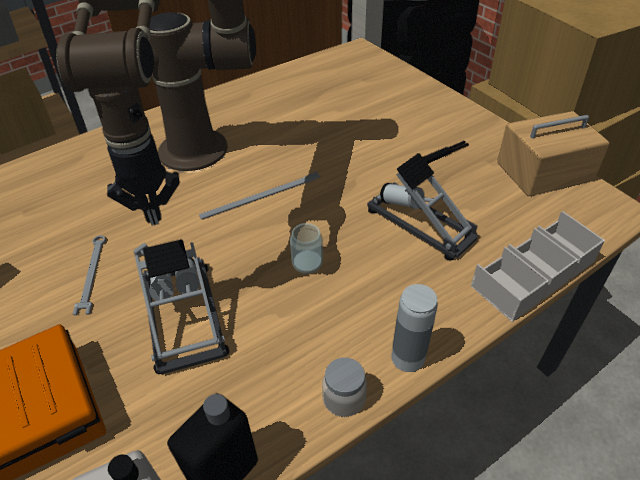

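The picture shows the pedal up at (167,257), as at the start. The jar at (307,248) and the single pump at (415,190) haven't moved, and the gripper is clear of everything.

```bash
python3 -c "
from workcell import manip
print(manip.job_done())"
```

```text
the job is handed in; nothing more can be done
None
```

I pressed the twin-barrel pump's pedal to its stop twice, holding it about 1 s each time; it came fully up after each press and was left up, the jar and single-barrel pump were untouched, and I handed the job in at about 12.5 s.

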